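# Hook a diffusion-cell carrier onto its T-stud

### The job

Mount the loose black cell carrier on the free T-headed stud of the steel deck: with its front end tilted down, pass the eye over the stud's wide head and draw the carrier back so that the front bar slips under the head, then lower it level so that it cannot lift off. With it flat on the deck, push it forward until the rear end of the eye bears firmly on the stud, always gently with the stud (under 15 N), then let go. Leave the other things where they are.

Things in the scene. Friction and masses are not known exactly. Their poses are not given: they have to be found in the camera images.
- carrier: Loose carrier, about 0.25 kg: black plate 123 mm long (x), 44 wide, 5 thick, with an oblong eye through it near the front end and a grey cell block near the tail. Origin: centre of the eye, on the underside; z up, x points from front end to tail (tail edge at x +100 mm). Eye 28 mm long (x -14 to +14), 15 mm wide (y). It starts flat on the deck.
- grip (a point): Grip point in the carrier's grey cell block: 75 mm tailward (+x) of the eye's centre, 45 mm above the underside. The block is 22 mm (x) by 24 mm (y), from 5 to 60 mm above the underside, with a red cap 20 mm across on it up to 74 mm; glass stubs 15 mm thick stick out 9 mm on both y sides, 10 to 26 mm up. Grip it on its x faces.
- front_bar (a point): Middle of the underside of the carrier's front bar, which closes the eye in front: 9 mm long in x (x -23 to -14 mm from the eye's centre), 44 mm wide, 5 mm thick.
- eye_rear (a point): Middle of the eye's rear end, on the underside, 14 mm tailward of the eye's centre: this edge must end up bearing on the stud's neck.
- anchor: Place of the free stud: a blue strip 70 x 20 mm flush with the deck, dark slot along its x. Origin: strip's middle at deck height; z up; the mounted carrier's x must point along its x (robot roughly on the -x side). The stud is clamped rigidly in the slot, but up to 9 mm either way along x from the origin: its exact place is not reported and must be felt or seen.
- head_mid (a point): 18 mm above the anchor's origin, where the top of the stud's head would be if the stud stood mid-slot. The stud: round steel neck 8 mm across, brass T-head 33 mm long (anchor x), 8 wide, 4 thick, 14 to 18 mm above the deck. Level, the eye cannot pass it; front end tilted down 35 degrees it can, if its bar stays within 3 mm of the neck. Over 15 N from the carrier bends the stud.
- deck: Fixed stainless-steel deck, 500 by 800 mm, its flat top 60 mm above the table. Origin: centre of its underside.
- cell_a: A carrier like the loose one already mounted on its own stud, fixed. Origin on its stud at deck height, x towards its tail; plate from x -33 to +90 mm, 44 mm wide, block at x +65 mm, 74 mm tall. A bystander.
- cell_b: A second mounted carrier, same as cell_a. A bystander.
- dish: Small white dish, 52 mm across, 14 mm high, loose on the deck near the robot. Origin at its foot.
- stopper: Loose red stopper, 22 mm across, 18 mm high, on the deck near the robot. Origin at its foot.
- spatula: Loose slim metal spatula with a blue sleeve, 150 mm long, 8 mm high, lying on the deck towards its far edge. Origin near its middle, underside.
- beaker: Loose glass beaker, 72 mm across, 90 mm high, on the table left of the deck. Origin at its foot.
- buffer: Loose amber bottle, 68 mm across, 170 mm high, on the table left of the deck. Origin at its foot.
There are look-alikes about, which are no part of the job. Leave any turquoise look-alike of the carrier alone.

How it is judged:
By the outcome, as a careful person would: the job done as asked, in the order asked, and still so for the second after the job is handed in, with the robot touching nothing.
It also fails if it takes over 58 s, if anything falls off the work surface, if the arm or the gripper's body presses on something with over 40 N, if the wrist force passes 120 N, or if a joint passes its speed limit or range.

### The arm

A 6-joint arm with a two-finger parallel gripper is mounted at the origin on the work surface. World frame = base frame: x ahead of the robot, y to its left, z up, the work surface at z = 0. Lengths are in mm, angles in rad, forces in N, time in s.
With the tool pointing down it reaches from about 300 to 750 mm from the base axis. Payload 8.5 kg.
Tool frame: the origin (TCP) lies on the centre line of the jaws, within the pads' length; the fingertips stand 14 mm ahead of it and the grasp point (between the pads) lies 5 mm behind it; z points along the fingers, y is the line along which they close (so a half turn about z gives the same grasp; the last joint's range is limited). The gripper opens to 85 mm and grips with 20 to 120 N. Pads are 22 mm wide; open, the fingers measure 114 mm over their backs; the gripper's body (76 mm by 85 mm) begins 54 mm behind the grasp point. The pads swing forward as they close: fully open they stand 13 mm farther back than shut.
Start: joints at [0.958, 0.381, 1.297, -0, 1.464, -0.215], TCP at [213.055, 507.039, 245.322] pointing down, gripper open.
Joint ranges: [-3.11, 3.11], [-0.89, 2.33], [0.22, 2.48], [-1.42, 4.56], [0.17, 2.85], [-2.88, 2.88]. Speed limits (rad/s): [2.39, 2.39, 3.14, 3.14, 3.14, 3.14].

### API

Orientations are given as a 3x3 rotation matrix whose columns are the frame's x, y, z axes.
In Python, from rig import robot gives the robot as it stands.
- The arm moves only by the tool drive_tool, never from a script. Its argument "steps" is a list of rows, each an object of numbers: "jaw": the finger opening in cm, from 0 to 8.54; "tx", "ty", "tz": the shift along the tool's x, y, z in cm; "ax", "ay", "az": the turn, a rotation vector about the tool's x, y, z in rad. A call has 1 to 10 rows; each row shifts and turns the commanded pose from where the row before left it, along the tool's axes as they then stand; what a row does not reach is not made up. A row lasts 1/12 s, in which the tool goes at most 41.7 mm and 7.16 degrees, less where a joint would pass 70% of its speed; a pose out of reach is approached as far as the arm can. A call is refused whole if a number of a shift passes 4.17 or a number of a turn 0.125, either way. A call with a gripper value outside its range is refused whole. The fingers move at their own pace and stop on an object; "grip_force" is the grip in N (left out, the last holds). Time passes only in rows, so rows that do not move let the fingers close. It gives the time, the measured TCP pose, the force, the opening and the grip force at its end, in the units of the state.
- robot.state(): the state, without advancing time (a new reading comes with each control period).
- robot.capture(name): name is "side" or "top"; returns a dict with "pixels" (420x560x3 uint8, blue, green, red), "vertical_fov" (degrees; the focal length in pixels is half the picture's height over the tangent of half this angle, whatever the lens; pixels are square), "cx", "cy" (the principal point, pixels), "view" (4x4, takes a point from world to camera coordinates). Camera axes: x right, y down, z forward; pixel columns grow to the right and rows downward; lengths in mm; the calibration is good to about 2 mm. A picture is of the moment at which its call begins. There is no depth.
- robot.sign_off(): hands the job in; it is judged then, once.
Trained networks look in the newest picture that a camera, given by its name, has taken for a name from the list of things; names that differ only in an ending like _2 or _b are one class to them, and where a whole thing is asked for, a point or a joint stands for the part that bears it (a point fixed in the world has none). Each returns a list of dicts, best first, with "p" (0 to 1); they miss things now and then, are a little off and sometimes report something else, mostly with a low value. They report only what shows in the picture. A call takes as long as a camera call. They do not tell look-alikes from the thing itself.
- robot.look_for(camera, query): "box" ([left, top, width, height] in pixels, round what is visible of it).
- robot.regions_of(camera, query): "region" (420x560 bool, what is visible of it) and "box" ([left, top, width, height] in pixels, round what is visible of it).
- robot.spot_point(camera, query): "position" ([column, row] in pixels: a listed point, or the origin of a listed thing).
The state is a dict: "time_s": time; "joints": joint angles; "joint_velocities": joint speeds; "tau": joint torques, N m; "eef_pos": TCP position; "ee_rot": TCP orientation; "contact_force": force on the tool from outside, world axes, zero at the start; "torque": the same for the moment, N m; "opening": opening from 0.0 (shut) to 1.0 (fully open); "grip_force": force on a finger pad.
Only numpy, scipy, OpenCV 4.12 (cv2) and the standard library are available. Lean on these libraries where they do the work, as an engineer would, in place of code of your own. Each camera call takes 0.05 s, during which the arm holds its last target. There are 200 camera calls.

## Working session

There is one attempt and no reset: what is moved stays moved. The work goes in short steps, Python scripts to look and compute and a tool call to move; the robot and the scene stay as the last step left them, time stands still between calls to the robot, and variables do not carry over. Pictures are saved under pics/ and viewed, at most 10 in all, crops included, and the job is handed in when it is done.

Besides the shell and the picture viewer there is one more tool, called after ">>>" by a JSON object that holds its "name" and its "arguments", one argument or row to a line. drive_tool: Moves the arm, as the interface text tells. Its arguments: {"type":"object","properties":{"steps":{"type":"array"},"grip_force":{"type":"number"}},"required":["steps"]}

```bash
mkdir -p pics
cat > h.py <<'E'
import numpy as np, cv2
from rig import robot
def cap(n):
    c=robot.capture(n); c['f']=210/np.tan(np.radians(c['vertical_fov'])/2); c['V']=np.array(c['view']); return c
def ray(c,px):
    d=np.array([(px[0]-c['cx'])/c['f'],(px[1]-c['cy'])/c['f'],1.]);R=c['V'][:3,:3];o=-R.T@c['V'][:3,3];return o,R.T@d
def onz(c,px,z):
    o,d=ray(c,px);return o+d*(z-o[2])/d[2]
def proj(c,p):
    q=c['V'][:3,:3]@np.array(p,float)+c['V'][:3,3];return np.array([c['cx']+c['f']*q[0]/q[2],c['cy']+c['f']*q[1]/q[2]])
E
python3 - <<'E'
from h import *
np.set_printoptions(precision=1,suppress=True)
Z={'carrier':60,'grip':105,'front_bar':60,'eye_rear':60,'anchor':60,'head_mid':78,'cell_a':60,'dish':60,'stopper':60,'spatula':60}
for n in('top','side'):
    c=cap(n);cv2.imwrite(f'pics/{n}1.png',cv2.resize(c['pixels'],(800,600)))
    o,_=ray(c,(0,0));print(n,'cam at',o,c['f'],'dir',c['V'][2,:3])
    for q,z in Z.items():
        for r in robot.spot_point(n,q):
            if r['p']>.2:print(q,round(r['p'],2),np.array(r['position']),onz(c,r['position'],z))
s=robot.state();print(s['eef_pos'],np.array(s['ee_rot']),s['time_s'],s['contact_force'])
E
```

```text
top cam at [ 335.1   88.1 1208.6] 381.59303689370904 dir [ 0.2 -0.  -1. ]
carrier 0.84 [410.9 293.6] [ 253.8 -301.6   60. ]
carrier 0.81 [328.5 212.5] [502.1 -69.2  60. ]
grip 0.88 [433.5 306.9] [ 218.4 -347.5  105. ]
grip 0.76 [335.9 181.3] [588.6 -89.6 105. ]
front_bar 0.87 [329.2 217.6] [486.4 -70.6  60. ]
eye_rear 0.87 [330.1 203.5] [529.8 -75.5  60. ]
eye_rear 0.59 [411.3 297.1] [ 243.7 -302.    60. ]
anchor 0.67 [222.6 215.1] [502.6 252.7  60. ]
anchor 0.6 [300.9 188.2] [579.9  12.3  60. ]
head_mid 0.6 [224.  213.6] [504.4 245.9  78. ]
cell_a 0.9 [279.8 214.5] [499.9  79.4  60. ]
cell_a 0.72 [387.  203.4] [ 525.7 -250.5   60. ]
dish 0.79 [241.6 255.8] [378.6 196.4  60. ]
stopper 0.68 [333.4 185.5] [585.9 -88.4  60. ]
stopper 0.6 [353.8 244. ] [ 404.4 -141.    60. ]
spatula 0.6 [295.4 130.8] [765.4  23.1  60. ]
side cam at [ 164.7 -646.3 1073.9] 510.2657196678086 dir [ 0.3  0.6 -0.8]
carrier 0.8 [302.9 269.4] [504.9 -69.6  60. ]
grip 0.82 [334.1 250.4] [579.3 -82.1 105. ]
grip 0.33 [299.  275.6] [ 474.1 -105.8  105. ]
front_bar 0.67 [253.3 417.5] [ 256.5 -326.3   60. ]
front_bar 0.5 [212.6 207.7] [386.8 206.6  60. ]
eye_rear 0.77 [311.1 270.6] [520.5 -81.4  60. ]
anchor 0.67 [306.1 269.7] [511.2 -73.8  60. ]
anchor 0.49 [248.6 182.1] [508.2 246.7  60. ]
anchor 0.26 [320.4 247.7] [572.9 -33.7  60. ]
head_mid 0.46 [244.8 176.7] [501.3 253.7  78. ]
cell_a 0.94 [351.8 325.4] [ 530.4 -246.3   60. ]
cell_a 0.61 [275.1 223.4] [508.4  85.   60. ]
dish 0.56 [211.4 210.2] [380.8 200.1  60. ]
stopper 0.64 [273.8 310.1] [ 395.7 -135.    60. ]
spatula 0.74 [372.2 202.9] [765.3  29.8  60. ]
[213.  507.  245.3] [[-0.9  0.4 -0. ]
 [ 0.4  0.9  0. ]
 [ 0.  -0.  -1. ]] 1.1 [-0.1  0.2 -0.2]
```

View pics/top1.png

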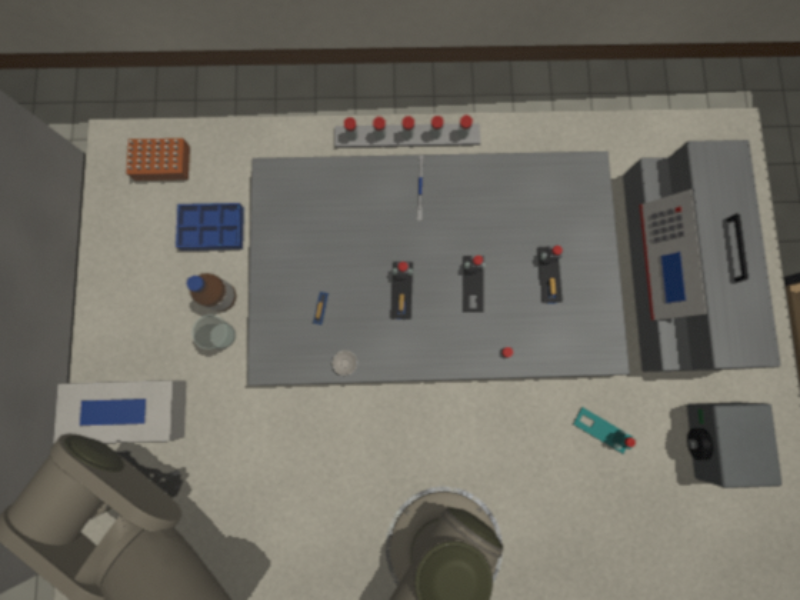

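View pics/side1.png

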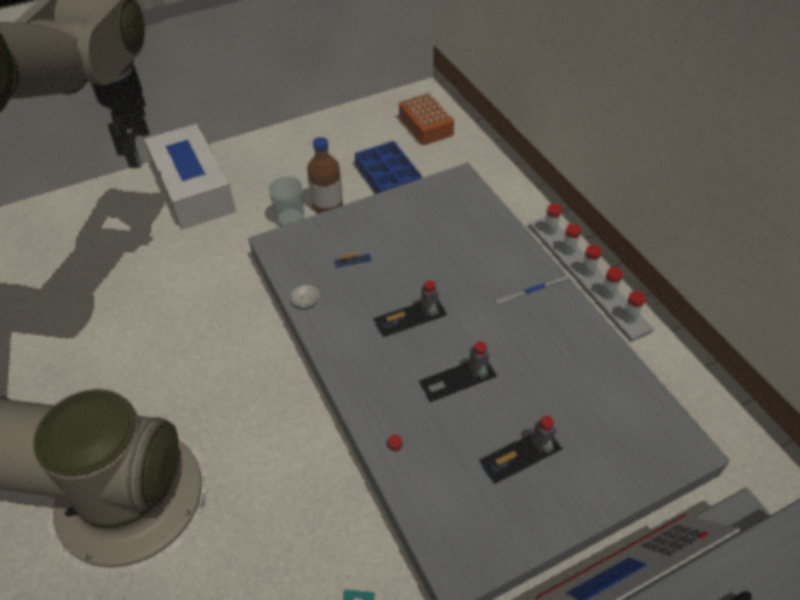

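The top view shows the loose carrier in the middle, without a brass head, its eye at about (473,300) in the 800 px picture. The free anchor strip with its brass head is at about (320,308). Cell_a and cell_b are on either side of the carrier, and the turquoise look-alike lies off the deck. Next I'll measure these more finely.

Run:
```python
from h import *
np.set_printoptions(precision=1,suppress=True)
def rect(c,m,z):
    n,l,st,ce=cv2.connectedComponentsWithStats(m.astype(np.uint8))
    i=1+np.argmax(st[1:,4]); ys,xs=np.where(l==i)
    P=np.array([onz(c,(x,y),z)[:2] for x,y in zip(xs,ys)],np.float32)
    C=P.mean(0);u=np.linalg.svd(P-C,full_matrices=0)[2][0];u=u*np.sign(u[0])
    a=(P-C)@u; b=(P-C)@np.array([-u[1],u[0]])
    return C,np.degrees(np.arctan2(u[1],u[0])),cv2.minAreaRect(P),[a.min(),a.max(),b.min(),b.max()],st[i,4]
ims=[]
for n in('top','side'):
    c=cap(n);im=c['pixels'];hsv=cv2.cvtColor(im,cv2.COLOR_BGR2HSV);H,S,Vv=[hsv[...,k].astype(int) for k in range(3)]
    def win(p,r):
        w=np.zeros(im.shape[:2],bool);x,y=proj(c,p).astype(int);w[y-r:y+r,x-r:x+r]=1;return w
    w=win((503,249,60),22)
    blue=w&(H>100)&(H<130)&(S>90);brass=w&(H>8)&(H<32)&(S>80)
    print(n,'blue+brass',rect(c,blue|brass,60));print(' brass',rect(c,brass,78))
    w=win((525,-75,65),36)
    print(' black',rect(c,w&(Vv<55),65))
    p=proj(c,(525,-75,65)).astype(int);q=proj(c,(503,249,65)).astype(int)
    for k,s in((p,30),(q,30)):
        ims.append(cv2.resize(im[k[1]-s:k[1]+s,k[0]-s:k[0]+s],(390,290) if 0 else (290,290),interpolation=cv2.INTER_CUBIC))
    red=win((585,-87,134),14)&((H<8)|(H>172))&(S>120)
    print(' red cap',rect(c,red,134))
    for i in range(2):
        for qn,z in(('eye_rear',60),('front_bar',60),('grip',105),('carrier',60)):
            for r in robot.spot_point(n,qn):
                P=onz(c,r['position'],z)
                if r['p']>.3 and abs(P[1]+80)<40:print(' ',qn,round(r['p'],2),P)
        cap(n)
cv2.imwrite('pics/crops.png',np.vstack([np.hstack(ims[:2]),np.hstack(ims[2:])]))
```

```text
top blue+brass (array([498. , 251.7], dtype=float32), np.float32(-12.403845), ((497.1314392089844, 252.0352325439453), (8.343615531921387, 31.52774429321289), 78.63794708251953), [np.float32(-16.636251), np.float32(14.940223), np.float32(-4.0741754), np.float32(4.4674354)], np.int32(30))
 brass (array([495.4, 249.1], dtype=float32), np.float32(-12.403857), ((494.59210205078125, 249.46554565429688), (8.21287727355957, 31.033655166625977), 78.63789367675781), [np.float32(-16.375517), np.float32(14.706101), np.float32(-4.010291), np.float32(4.39747)], np.int32(30))
 black (array([547.5, -75.5], dtype=float32), np.float32(-10.884974), ((535.4140014648438, -74.87641143798828), (36.904052734375, 90.38086700439453), 87.38504028320312), [np.float32(-58.951694), np.float32(34.035023), np.float32(-22.48881), np.float32(22.547222)], np.int32(238))
 red cap (array([581.5, -79.4], dtype=float32), np.float32(-60.40039), ((581.5384521484375, -79.36305236816406), (17.623872756958008, 14.82460880279541), 88.58163452148438), [np.float32(-9.83873), np.float32(9.849164), np.float32(-7.743311), np.float3
[... 1092 characters left out ...]
342), np.float32(-25.42721), np.float32(39.3465)], np.int32(701))
 red cap (array([580.5, -83.2], dtype=float32), np.float32(61.325848), ((580.3456420898438, -82.62338256835938), (23.04633331298828, 15.977764129638672), 59.48006057739258), [np.float32(-10.944437), np.float32(11.8668785), np.float32(-7.8051176), np.float32(8.467695)], np.int32(60))
  eye_rear 0.72 [485.2 -75.9  60. ]
  eye_rear 0.69 [518.7 -81.2  60. ]
  front_bar 0.78 [490.5 -74.5  60. ]
  grip 0.78 [577.9 -75.3 105. ]
  carrier 0.7 [507.1 -64.4  60. ]
  eye_rear 0.76 [521.3 -78.1  60. ]
  eye_rear 0.34 [596.7 -47.6  60. ]
  front_bar 0.59 [486.3 -77.3  60. ]
  grip 0.79 [573.8 -75.5 105. ]
  carrier 0.91 [505.9 -73.6  60. ]
```

View pics/crops.png

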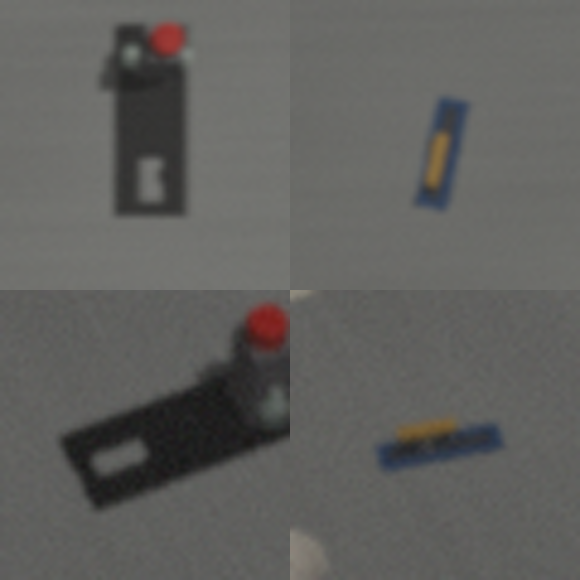

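Brass head in both views: about (495.5, 249) with yaw -12.4°, and the two cameras agree. The carrier is nearly along world x, with corners in the crop at (115,215), (186,215) and (115,25). I'll fix its yaw from the corners and plan the move.

```bash
cat >> h.py <<'E'
from scipy.spatial.transform import Rotation as Ro
def tool(yaw,tilt):  # degrees; carrier yaw, front-down tilt
    base=np.array([[0,1,0],[1,0,0],[0,0,-1.]])
    return Ro.from_euler('z',yaw,degrees=True).as_matrix()@Ro.from_euler('y',-tilt,degrees=True).as_matrix()@base
def delta(pos,R,p0=None,R0=None):
    s=robot.state();p0=np.array(s['eef_pos']) if p0 is None else p0;R0=np.array(s['ee_rot']) if R0 is None else R0
    return R0.T@(np.array(pos)-p0)/10, Ro.from_matrix(R0.T@R).as_rotvec()
def tcp(E,yaw,tilt,g=(75,45)): # TCP for carrier with eye-centre underside at E
    T=tool(yaw,tilt);C=np.c_[T[:,1],np.cross(-T[:,2],T[:,1]),-T[:,2]]
    return np.array(E)+C@np.array([g[0],0,g[1]-5.]),T
E
python3 - <<'E'
from h import *
np.set_printoptions(precision=2,suppress=True)
c=cap('top');p=proj(c,(525,-75,65)).astype(int)-30;q=proj(c,(503,249,65)).astype(int)-30
for k in((115,215),(186,215),(115,25),(186,65),(139,157),(139,204),(163,204)): print('car',k,onz(c,p+np.array(k)/4.833,65)[:2])
for k in((149,98),(179,102),(153,210),(125,205)): print('strip',onz(c,q+np.array(k)/4.833,60)[:2])
d=cap('side');p=proj(d,(525,-75,65)).astype(int)-30;q=proj(d,(503,249,65)).astype(int)-30
for k in((62,438-290),(96,508-290)): print('side car',onz(d,p+np.array(k)/4.833,65)[:2])
for k in((85,152),(209,133),(213,158),(92,182)): print('strip',onz(d,q+np.array(k)/4.833,60)[:2])
print(delta((580,-81,200),tool(-4,0)), delta((213,507,245),tool(-4,0)))
s=robot.state();print(np.array(s['ee_rot']))
p0=np.array(s['eef_pos']);R0=np.array(s['ee_rot'])
E
```

```text
car (115, 215) [483.48 -53.41]
car (186, 215) [482.31 -97.98]
car (115, 25) [605.47 -58.97]
car (186, 65) [ 578.31 -102.97]
car (139, 157) [519.88 -70.23]
car (139, 204) [490.03 -68.8 ]
car (163, 204) [489.64 -83.88]
strip [535.76 248.92]
strip [532.72 230.07]
strip [464.79 246.58]
strip [468.39 263.99]
side car [487.85 -55.79]
side car [483.64 -98.67]
strip [472.88 267.69]
strip [541.33 248.93]
strip [535.03 230.36]
strip [467.2  244.81]
(array([-56.61, -40.  ,   4.53]), array([0.  , 0.  , 1.24])) (array([ 0.01, -0.01,  0.03]), array([0.  , 0.  , 1.24]))
[[-0.92  0.39  0.  ]
 [ 0.39  0.92  0.  ]
 [-0.    0.   -1.  ]]
```

>>> {"name": "drive_tool", "arguments": {
  "steps": [
    {"tx": -3.15,"ty": -2.22,"tz": 0.25,"jaw": 6.0},
    {"tx": -3.15,"ty": -2.22,"tz": 0.25},
    {"tx": -3.15,"ty": -2.22,"tz": 0.25},
    {"tx": -3.15,"ty": -2.22,"tz": 0.25},
    {"tx": -3.15,"ty": -2.22,"tz": 0.25},
    {"tx": -3.15,"ty": -2.22,"tz": 0.25},
    {"tx": -3.15,"ty": -2.22,"tz": 0.25},
    {"tx": -3.15,"ty": -2.22,"tz": 0.25},
    {"tx": -3.15,"ty": -2.22,"tz": 0.25},
    {"tx": -3.15,"ty": -2.22,"tz": 0.25}
  ]
}}

```text
$.steps[0]: bad value
```

>>> {"name": "drive_tool", "arguments": {
  "steps": [
    {"tx": -3.15,"ty": -2.22,"tz": 0.25},
    {"tx": -3.15,"ty": -2.22,"tz": 0.25},
    {"tx": -3.15,"ty": -2.22,"tz": 0.25},
    {"tx": -3.15,"ty": -2.22,"tz": 0.25},
    {"tx": -3.15,"ty": -2.22,"tz": 0.25},
    {"tx": -3.15,"ty": -2.22,"tz": 0.25},
    {"tx": -3.15,"ty": -2.22,"tz": 0.25},
    {"tx": -3.15,"ty": -2.22,"tz": 0.25}
  ]
}}

```text
$.steps[0]: bad value
```

>>> {"name": "drive_tool", "arguments": {
  "steps": [
    {"az": 0.122},
    {"az": 0.122},
    {"az": 0.122},
    {"az": 0.122},
    {"az": 0.122},
    {"az": 0.122},
    {"az": 0.122},
    {"az": 0.122},
    {"az": 0.122},
    {"az": 0.122}
  ]
}}

```text
$.steps[0]: bad value
```

Run:
```python
from h import *
np.set_printoptions(precision=3,suppress=True)
print(delta((582,-81.5,100),tool(-2.8,0)))
s=robot.state();print(s['time_s'],s['eef_pos'],np.array(s['joints']),s['opening'],s['contact_force'])
```

```text
(array([-56.811, -39.968,  14.534]), array([0.   , 0.   , 1.222]))
2.3 [213.076 507.045 245.329] [ 0.958  0.381  1.297 -0.     1.464 -0.215] 0.9991317243318374 [-0.677 -0.474 -0.119]
```

>>> {"name": "drive_tool", "arguments": {
  "steps": [
    {"jaw": 6.0,"tx": -3.15,"ty": -2.22,"tz": 0.25,"ax": 0,"ay": 0,"az": 0},
    {"jaw": 6.0,"tx": -3.15,"ty": -2.22,"tz": 0.25,"ax": 0,"ay": 0,"az": 0},
    {"jaw": 6.0,"tx": -3.15,"ty": -2.22,"tz": 0.25,"ax": 0,"ay": 0,"az": 0},
    {"jaw": 6.0,"tx": -3.15,"ty": -2.22,"tz": 0.25,"ax": 0,"ay": 0,"az": 0},
    {"jaw": 6.0,"tx": -3.15,"ty": -2.22,"tz": 0.25,"ax": 0,"ay": 0,"az": 0},
    {"jaw": 6.0,"tx": -3.15,"ty": -2.22,"tz": 0.25,"ax": 0,"ay": 0,"az": 0},
    {"jaw": 6.0,"tx": -3.15,"ty": -2.22,"tz": 0.25,"ax": 0,"ay": 0,"az": 0},
    {"jaw": 6.0,"tx": -3.15,"ty": -2.22,"tz": 0.25,"ax": 0,"ay": 0,"az": 0},
    {"jaw": 6.0,"tx": -3.15,"ty": -2.22,"tz": 0.25,"ax": 0,"ay": 0,"az": 0},
    {"jaw": 6.0,"tx": -3.15,"ty": -2.22,"tz": 0.25,"ax": 0,"ay": 0,"az": 0}
  ]
}}

```text
time_s: 3.13
eef_pos: [418.2, 178.6, 220.5]
ee_rot: [[-0.922, 0.387, 0.001], [0.387, 0.922, 0.0], [-0.001, 0.0, -1.0]]
contact_force: [0.4, 0.4, -0.0]
opening: 0.704
grip_force: 0.0
```

>>> {"name": "drive_tool", "arguments": {
  "steps": [
    {"jaw": 6.0,"tx": -3.15,"ty": -2.2,"tz": 0.2,"ax": 0,"ay": 0,"az": 0},
    {"jaw": 6.0,"tx": -3.15,"ty": -2.2,"tz": 0.2,"ax": 0,"ay": 0,"az": 0},
    {"jaw": 6.0,"tx": -3.15,"ty": -2.2,"tz": 0.2,"ax": 0,"ay": 0,"az": 0},
    {"jaw": 6.0,"tx": -3.15,"ty": -2.2,"tz": 0.2,"ax": 0,"ay": 0,"az": 0},
    {"jaw": 6.0,"tx": -3.15,"ty": -2.2,"tz": 0.2,"ax": 0,"ay": 0,"az": 0},
    {"jaw": 6.0,"tx": -3.15,"ty": -2.2,"tz": 0.2,"ax": 0,"ay": 0,"az": 0},
    {"jaw": 6.0,"tx": -3.15,"ty": -2.2,"tz": 0.2,"ax": 0,"ay": 0,"az": 0},
    {"jaw": 6.0,"tx": -3.15,"ty": -2.2,"tz": 0.2,"ax": 0,"ay": 0,"az": 0}
  ]
}}

```text
time_s: 3.8
eef_pos: [582.3, -81.4, 204.2]
ee_rot: [[-0.922, 0.388, 0.0], [0.388, 0.922, -0.0], [-0.0, 0.0, -1.0]]
contact_force: [0.8, 0.3, 0.1]
opening: 0.702
grip_force: 0.0
```

>>> {"name": "drive_tool", "arguments": {
  "steps": [
    {"jaw": 6.0,"tx": 0,"ty": 0,"tz": 0.2,"ax": 0,"ay": 0,"az": 0.122},
    {"jaw": 6.0,"tx": 0,"ty": 0,"tz": 0.2,"ax": 0,"ay": 0,"az": 0.122},
    {"jaw": 6.0,"tx": 0,"ty": 0,"tz": 0.2,"ax": 0,"ay": 0,"az": 0.122},
    {"jaw": 6.0,"tx": 0,"ty": 0,"tz": 0.2,"ax": 0,"ay": 0,"az": 0.122},
    {"jaw": 6.0,"tx": 0,"ty": 0,"tz": 0.2,"ax": 0,"ay": 0,"az": 0.122},
    {"jaw": 6.0,"tx": 0,"ty": 0,"tz": 0.2,"ax": 0,"ay": 0,"az": 0.122},
    {"jaw": 6.0,"tx": 0,"ty": 0,"tz": 0.2,"ax": 0,"ay": 0,"az": 0.122},
    {"jaw": 6.0,"tx": 0,"ty": 0,"tz": 0.2,"ax": 0,"ay": 0,"az": 0.122},
    {"jaw": 6.0,"tx": 0,"ty": 0,"tz": 0.2,"ax": 0,"ay": 0,"az": 0.122},
    {"jaw": 6.0,"tx": 0,"ty": 0,"tz": 0.2,"ax": 0,"ay": 0,"az": 0.122}
  ]
}}

```text
time_s: 4.63
eef_pos: [581.6, -79.5, 184.2]
ee_rot: [[0.053, 0.999, 0.0], [0.999, -0.053, 0.0], [0.0, 0.0, -1.0]]
contact_force: [0.0, 0.1, -0.2]
opening: 0.704
grip_force: 0.0
```

Run:
```python
from h import *
np.set_printoptions(precision=3,suppress=True)
print(delta((582,-81.5,100),tool(-2.8,0)))
s=robot.state();print(s['time_s'],s['eef_pos'],np.array(s['joints']),s['opening'],s['contact_force'])
```

```text
(array([-0.194,  0.048,  8.421]), array([ 0.   , -0.   , -0.004]))
4.6333 [581.622 -79.541 184.21 ] [-0.337  0.493  1.292  0.     1.356 -0.284] 0.7035281244261095 [ 0.025  0.115 -0.179]
```

>>> {"name": "drive_tool", "arguments": {
  "steps": [
    {"jaw": 6.0,"tx": -0.1,"ty": 0.02,"tz": 2.1,"ax": 0,"ay": 0,"az": 0},
    {"jaw": 6.0,"tx": -0.1,"ty": 0.02,"tz": 2.1,"ax": 0,"ay": 0,"az": 0},
    {"jaw": 6.0,"tx": 0,"ty": 0,"tz": 2.1,"ax": 0,"ay": 0,"az": 0},
    {"jaw": 6.0,"tx": 0,"ty": 0,"tz": 2.1,"ax": 0,"ay": 0,"az": 0},
    {"jaw": 4.0,"tx": 0,"ty": 0,"tz": 0,"ax": 0,"ay": 0,"az": 0},
    {"jaw": 3.0,"tx": 0,"ty": 0,"tz": 0,"ax": 0,"ay": 0,"az": 0},
    {"jaw": 2.4,"tx": 0,"ty": 0,"tz": 0,"ax": 0,"ay": 0,"az": 0},
    {"jaw": 1.5,"tx": 0,"ty": 0,"tz": 0,"ax": 0,"ay": 0,"az": 0},
    {"jaw": 1.5,"tx": 0,"ty": 0,"tz": 0,"ax": 0,"ay": 0,"az": 0}
  ],
  "grip_force": 60
}}

```text
time_s: 5.38
eef_pos: [582.7, -81.8, 101.9]
ee_rot: [[0.047, 0.999, 0.003], [0.999, -0.047, -0.001], [-0.001, 0.003, -1.0]]
contact_force: [1.1, -0.7, 4.0]
opening: 0.248
grip_force: 59.4
```

Run:
```python
from h import *
np.set_printoptions(precision=3,suppress=True)
s=robot.state();print(s['time_s'],s['eef_pos'],s['opening'],s['contact_force'],s['grip_force'],np.array(s['torque']))
for n in('top','side'):
    c=cap(n)
    for q,z in(('eye_rear',60),('front_bar',60),('carrier',60)):
        for r in robot.spot_point(n,q):
            P=onz(c,r['position'],z)
            if r['p']>.3 and abs(P[1]+80)<40:print(n,q,round(r['p'],2),P)
```

```text
5.3833 [582.676 -81.752 101.883] 0.24829048649130128 [ 1.07  -0.74   4.019] 59.399476647377014 [ 0.058  0.057 -0.012]
side eye_rear 0.92 [520.378 -80.14   60.   ]
side front_bar 0.73 [493.143 -79.936  60.   ]
side carrier 0.97 [510.99  -74.677  60.   ]
```

>>> {"name": "drive_tool", "arguments": {
  "steps": [
    {"jaw": 1.5,"tx": 0,"ty": 0,"tz": -1.0,"ax": 0,"ay": 0,"az": 0},
    {"jaw": 1.5,"tx": 0,"ty": 0,"tz": -2.0,"ax": 0,"ay": 0,"az": 0},
    {"jaw": 1.5,"tx": 0,"ty": 0,"tz": -2.5,"ax": 0,"ay": 0,"az": 0},
    {"jaw": 1.5,"tx": 0,"ty": 0,"tz": -2.5,"ax": 0,"ay": 0,"az": 0},
    {"jaw": 1.5,"tx": 0,"ty": 0,"tz": -2.5,"ax": 0,"ay": 0,"az": 0},
    {"jaw": 1.5,"tx": 0,"ty": 0,"tz": -2.5,"ax": 0,"ay": 0,"az": 0}
  ]
}}

```text
time_s: 6.28
eef_pos: [581.4, -81.3, 232.1]
ee_rot: [[0.047, 0.999, -0.0], [0.999, -0.047, 0.0], [0.0, -0.0, -1.0]]
contact_force: [0.0, -0.5, -3.2]
opening: 0.246
grip_force: 59.1
```

```bash
cat >> h.py <<'E'
U=np.array([np.cos(np.radians(-13)),np.sin(np.radians(-13)),0]);S=np.array([495.5,249,60.])
GH=46.9
def stage(d,h,tilt,yaw=-13,lat=0):
    t=np.radians(tilt);B=S-U*(4+d)+np.array([0,0,h])
    return tcp(B+14*(U*np.cos(t)+np.array([0,0,np.sin(t)])),yaw,tilt,(75,GH))
E
python3 - <<'E'
from h import *
np.set_printoptions(precision=3,suppress=True)
s=robot.state();print(s['time_s'],s['eef_pos'],s['opening'],s['contact_force'],s['grip_force'],np.array(s['torque']))
p,R=stage(18,60,35);print('hover',p);print(delta((p[0],p[1],230),tool(-13,0)))
print(stage(18,7.5,35)[0],stage(2,7.5,35)[0],stage(2,0,0)[0])
E
```

```text
6.2833 [581.43  -81.345 232.114] 0.24582612597322342 [ 0.015 -0.497 -3.203] 59.05961751937866 [-0.019 -0.084  0.03 ]
hover [521.683 242.955 205.371]
(array([32.114, -7.49 ,  0.218]), array([-0.  , -0.  ,  0.18]))
[521.683 242.955 152.871] [537.273 239.356 152.871] [576.373 230.329 101.9  ]
```

>>> {"name": "drive_tool", "arguments": {
  "steps": [
    {"jaw": 1.5,"tx": 2.0,"ty": -0.5,"tz": 0,"ax": 0,"ay": 0,"az": 0},
    {"jaw": 1.5,"tx": 3.5,"ty": -0.8,"tz": 0,"ax": 0,"ay": 0,"az": 0},
    {"jaw": 1.5,"tx": 3.7,"ty": -0.85,"tz": 0,"ax": 0,"ay": 0,"az": 0},
    {"jaw": 1.5,"tx": 3.7,"ty": -0.85,"tz": 0,"ax": 0,"ay": 0,"az": 0},
    {"jaw": 1.5,"tx": 3.7,"ty": -0.85,"tz": 0,"ax": 0,"ay": 0,"az": 0},
    {"jaw": 1.5,"tx": 3.7,"ty": -0.85,"tz": 0,"ax": 0,"ay": 0,"az": 0},
    {"jaw": 1.5,"tx": 3.7,"ty": -0.85,"tz": 0,"ax": 0,"ay": 0,"az": 0},
    {"jaw": 1.5,"tx": 3.7,"ty": -0.85,"tz": 0,"ax": 0,"ay": 0,"az": 0},
    {"jaw": 1.5,"tx": 2.9,"ty": -0.7,"tz": 0,"ax": 0,"ay": 0,"az": 0},
    {"jaw": 1.5,"tx": 1.5,"ty": -0.4,"tz": 0,"ax": 0,"ay": 0,"az": 0}
  ]
}}

```text
time_s: 7.12
eef_pos: [520.6, 245.8, 230.9]
ee_rot: [[0.044, 0.999, -0.0], [0.999, -0.044, 0.001], [0.001, -0.001, -1.0]]
contact_force: [-0.5, -0.1, -1.8]
opening: 0.248
grip_force: 59.1
```

>>> {"name": "drive_tool", "arguments": {
  "steps": [
    {"jaw": 1.5,"tx": 0,"ty": 0,"tz": 0,"ax": 0,"ay": 0,"az": 0.09},
    {"jaw": 1.5,"tx": 0,"ty": 0,"tz": 0,"ax": 0,"ay": 0,"az": 0.09},
    {"jaw": 1.5,"tx": 0,"ty": 0,"tz": 0,"ax": -0.08,"ay": 0,"az": 0},
    {"jaw": 1.5,"tx": 0,"ty": 0,"tz": 0,"ax": -0.12,"ay": 0,"az": 0},
    {"jaw": 1.5,"tx": 0,"ty": 0,"tz": 0,"ax": -0.12,"ay": 0,"az": 0},
    {"jaw": 1.5,"tx": 0,"ty": 0,"tz": 0,"ax": -0.12,"ay": 0,"az": 0},
    {"jaw": 1.5,"tx": 0,"ty": 0,"tz": 0,"ax": -0.12,"ay": 0,"az": 0},
    {"jaw": 1.5,"tx": 0,"ty": 0,"tz": 0,"ax": -0.05,"ay": 0,"az": 0}
  ]
}}

```text
time_s: 7.78
eef_pos: [519.9, 242.9, 230.2]
ee_rot: [[0.223, 0.797, 0.561], [0.975, -0.182, -0.129], [-0.0, 0.576, -0.818]]
contact_force: [-0.1, -0.7, -2.6]
opening: 0.247
grip_force: 59.5
```

Run:
```python
from h import *
np.set_printoptions(precision=3,suppress=True)
p,R=stage(18,40,35);print('hover',p);print(delta(p,R))
s=robot.state();print(s['time_s'],s['eef_pos'],np.array(s['joints']),s['opening'],s['contact_force'])
```

```text
hover [521.683 242.955 185.371]
(array([ 0.045, -2.441,  3.768]), array([ 0.002, -0.001,  0.002]))
7.7833 [519.906 242.911 230.232] [ 0.369  0.302  1.607 -0.484  0.765  0.867] 0.24702547427928423 [-0.14  -0.747 -2.618]
```

>>> {"name": "drive_tool", "arguments": {
  "steps": [
    {"jaw": 1.5,"tx": 0.02,"ty": -0.6,"tz": 0.95,"ax": 0,"ay": 0,"az": 0},
    {"jaw": 1.5,"tx": 0.02,"ty": -0.6,"tz": 0.95,"ax": 0,"ay": 0,"az": 0},
    {"jaw": 1.5,"tx": 0,"ty": -0.6,"tz": 0.95,"ax": 0,"ay": 0,"az": 0},
    {"jaw": 1.5,"tx": 0,"ty": -0.6,"tz": 0.92,"ax": 0,"ay": 0,"az": 0},
    {"jaw": 1.5,"tx": 0,"ty": 0,"tz": 0,"ax": 0,"ay": 0,"az": 0}
  ]
}}

```text
time_s: 8.2
eef_pos: [523.0, 242.0, 183.8]
ee_rot: [[0.226, 0.801, 0.555], [0.974, -0.184, -0.131], [-0.003, 0.57, -0.822]]
contact_force: [-0.3, -0.1, -3.0]
opening: 0.247
grip_force: 59.4
```

```bash
cat >> h.py <<'E'
def carrier():
    s=robot.state();T=np.array(s['ee_rot']);C=np.c_[T[:,1],np.cross(-T[:,2],T[:,1]),-T[:,2]]
    return np.array(s['eef_pos'])-C@np.array([75,0,GH-5.]),C
def overlay(name):
    E,C=carrier();ims=[]
    for n in('top','side'):
        c=cap(n);im=c['pixels'];k=proj(c,E).astype(int);k=np.clip(k,36,[523,383]);s=36;o=k-s;F=400/72
        z=cv2.resize(im[o[1]:k[1]+s,o[0]:k[0]+s],(400,400),interpolation=cv2.INTER_CUBIC);w=z.copy()
        def poly(P,col): cv2.polylines(w,[((np.array([proj(c,p) for p in P])-o+.5)*F).astype(int)],True,col,1)
        L=lambda r,h:[E+C@np.array([x,y,h]) for x,y in((r[0],r[2]),(r[1],r[2]),(r[1],r[3]),(r[0],r[3]))]
        poly(L((-23,100,-22,22),5),(0,255,0));poly(L((-14,14,-7.5,7.5),5),(0,255,255))
        V=np.array([-U[1],U[0],0]);poly([S+a*U+b*V+[0,0,18] for a,b in((-16.5,-4),(16.5,-4),(16.5,4),(-16.5,4))],(255,0,255))
        ims.append(np.hstack([z,w]))
    cv2.imwrite(name,cv2.resize(np.vstack(ims),(600,600),interpolation=cv2.INTER_AREA) if 0 else np.vstack(ims)[:,:])
    a=np.vstack(ims);cv2.imwrite(name,cv2.resize(a,(600,600)))
E
python3 - <<'E'
from h import *
np.set_printoptions(precision=3,suppress=True)
overlay('pics/hov.png')
p,R=stage(18,40,35);print(delta(p,R))
for h in(20,7.5):
  print(h,delta(stage(18,h,35)[0],R))
E
```

```text
(array([-0.   , -0.222, -0.08 ]), array([-0.001,  0.001, -0.   ]))
20 (array([ 0.001, -1.367,  1.56 ]), array([-0.001,  0.001, -0.   ]))
7.5 (array([ 0.001, -2.082,  2.585]), array([-0.001,  0.001, -0.   ]))
```

View pics/hov.png

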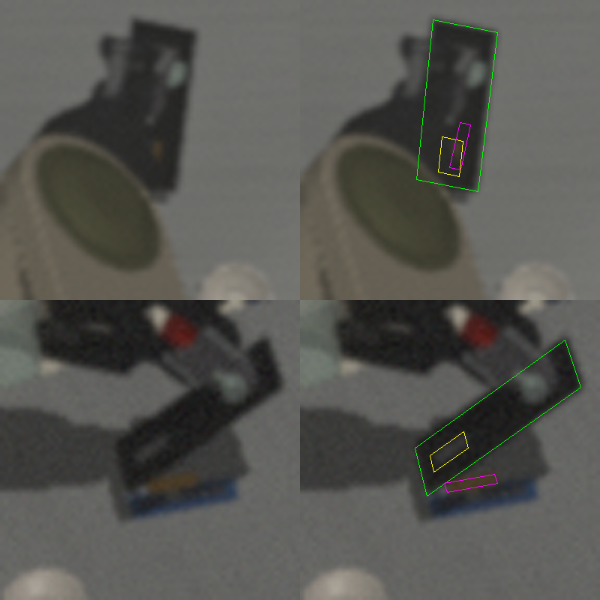

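The overlay matches within about a pixel: the plate outline and the brass head sit where predicted, and the head shows through the eye at (157,150). I'll descend.

>>> {"name": "drive_tool", "arguments": {
  "steps": [
    {"jaw": 1.5,"tx": 0,"ty": -0.5,"tz": 0.5,"ax": 0,"ay": 0,"az": 0},
    {"jaw": 1.5,"tx": 0,"ty": -0.5,"tz": 0.5,"ax": 0,"ay": 0,"az": 0},
    {"jaw": 1.5,"tx": 0,"ty": -0.37,"tz": 0.5,"ax": 0,"ay": 0,"az": 0},
    {"jaw": 1.5,"tx": 0,"ty": 0,"tz": 0,"ax": 0,"ay": 0,"az": 0}
  ]
}}

```text
time_s: 8.63
eef_pos: [520.8, 242.9, 164.0]
ee_rot: [[0.225, 0.8, 0.556], [0.974, -0.184, -0.13], [-0.001, 0.571, -0.821]]
contact_force: [0.3, -0.5, -2.3]
opening: 0.252
grip_force: 59.6
```

Run:
```python
from h import *
np.set_printoptions(precision=3,suppress=True)
for h in(12,7.5):
  print(h,delta(*stage(18,h,35)))
```

```text
12 (array([ 0.023, -0.307,  0.596]), array([-0.003,  0.001,  0.001]))
7.5 (array([ 0.023, -0.564,  0.965]), array([-0.003,  0.001,  0.001]))
```

>>> {"name": "drive_tool", "arguments": {
  "steps": [
    {"jaw": 1.5,"tx": 0,"ty": -0.18,"tz": 0.3,"ax": 0,"ay": 0,"az": 0},
    {"jaw": 1.5,"tx": 0,"ty": -0.18,"tz": 0.3,"ax": 0,"ay": 0,"az": 0},
    {"jaw": 1.5,"tx": 0.02,"ty": -0.18,"tz": 0.32,"ax": 0,"ay": 0,"az": 0},
    {"jaw": 1.5,"tx": 0,"ty": 0,"tz": 0,"ax": 0,"ay": 0,"az": 0}
  ]
}}

```text
time_s: 8.97
eef_pos: [522.2, 243.1, 154.1]
ee_rot: [[0.225, 0.799, 0.557], [0.974, -0.184, -0.129], [-0.001, 0.572, -0.82]]
contact_force: [-1.0, -0.6, -2.0]
opening: 0.25
grip_force: 59.6
```

Run:
```python
from h import *
np.set_printoptions(precision=3,suppress=True)
overlay('pics/low.png')
for d in(18,10,4,2):
  print(d,delta(*stage(d,7.5,35)))
s=robot.state();print(s['time_s'],s['contact_force'],np.array(s['torque']))
```

```text
18 (array([-0.038, -0.163,  0.122]), array([-0.001,  0.   ,  0.   ]))
10 (array([-0.038,  0.492,  0.58 ]), array([-0.001,  0.   ,  0.   ]))
4 (array([-0.038,  0.984,  0.924]), array([-0.001,  0.   ,  0.   ]))
2 (array([-0.038,  1.148,  1.038]), array([-0.001,  0.   ,  0.   ]))
9.0667 [ 0.022  0.251 -2.939] [ 0.043  0.444 -0.005]
```

View pics/low.png

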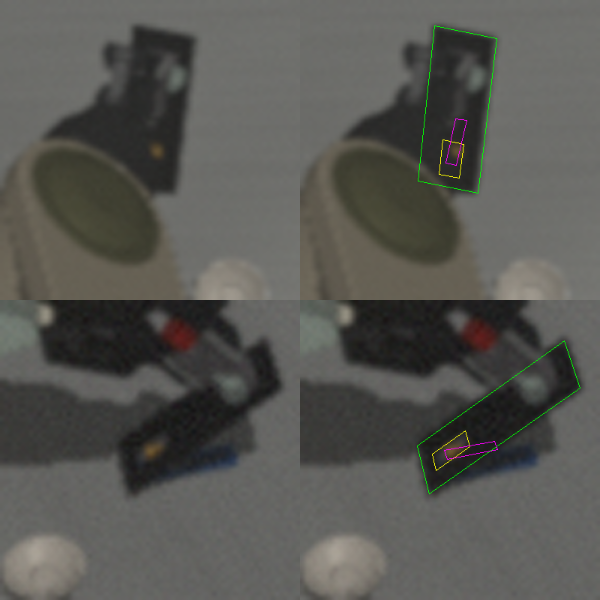

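>>> {"name": "drive_tool", "arguments": {
  "steps": [
    {"jaw": 1.5,"tx": -0.1,"ty": -0.16,"tz": 0.12,"ax": 0,"ay": 0,"az": 0},
    {"jaw": 1.5,"tx": 0,"ty": 0.21,"tz": 0.15,"ax": 0,"ay": 0,"az": 0},
    {"jaw": 1.5,"tx": 0,"ty": 0.21,"tz": 0.15,"ax": 0,"ay": 0,"az": 0},
    {"jaw": 1.5,"tx": 0,"ty": 0.21,"tz": 0.15,"ax": 0,"ay": 0,"az": 0},
    {"jaw": 1.5,"tx": 0,"ty": 0.21,"tz": 0.15,"ax": 0,"ay": 0,"az": 0},
    {"jaw": 1.5,"tx": 0,"ty": 0,"tz": 0,"ax": 0,"ay": 0,"az": 0}
  ]
}}

```text
time_s: 9.57
eef_pos: [532.2, 239.9, 153.0]
ee_rot: [[0.225, 0.798, 0.559], [0.974, -0.185, -0.129], [0.0, 0.573, -0.819]]
contact_force: [-0.2, -0.3, -2.8]
opening: 0.247
grip_force: 59.6
```

Run:
```python
from h import *
np.set_printoptions(precision=3,suppress=True)
for d in(8,4,2):
  print(d,delta(*stage(d,7.5,35)))
s=robot.state();print(s['time_s'],s['contact_force'],np.array(s['torque']))
```

```text
8 (array([ 0.063, -0.083, -0.04 ]), array([-0.,  0., -0.]))
4 (array([0.063, 0.245, 0.189]), array([-0.,  0., -0.]))
2 (array([0.063, 0.408, 0.304]), array([-0.,  0., -0.]))
9.5667 [-0.183 -0.294 -2.816] [0.065 0.512 0.066]
```

>>> {"name": "drive_tool", "arguments": {
  "steps": [
    {"jaw": 1.5,"tx": 0,"ty": 0.08,"tz": 0.06,"ax": 0,"ay": 0,"az": 0},
    {"jaw": 1.5,"tx": 0,"ty": 0.08,"tz": 0.06,"ax": 0,"ay": 0,"az": 0},
    {"jaw": 1.5,"tx": 0,"ty": 0.08,"tz": 0.06,"ax": 0,"ay": 0,"az": 0},
    {"jaw": 1.5,"tx": 0,"ty": 0,"tz": 0,"ax": 0,"ay": 0,"az": 0}
  ]
}}

```text
time_s: 9.9
eef_pos: [534.6, 239.3, 152.8]
ee_rot: [[0.225, 0.799, 0.558], [0.974, -0.185, -0.129], [0.0, 0.573, -0.82]]
contact_force: [0.9, -0.6, -3.1]
opening: 0.247
grip_force: 59.6
```

>>> {"name": "drive_tool", "arguments": {
  "steps": [
    {"jaw": 1.5,"tx": 0,"ty": 0.08,"tz": 0.06,"ax": 0,"ay": 0,"az": 0},
    {"jaw": 1.5,"tx": 0,"ty": 0,"tz": 0,"ax": 0,"ay": 0,"az": 0}
  ]
}}

```text
time_s: 10.07
eef_pos: [535.6, 239.1, 152.8]
ee_rot: [[0.225, 0.799, 0.558], [0.974, -0.184, -0.129], [0.0, 0.573, -0.82]]
contact_force: [0.1, 0.2, -3.1]
opening: 0.253
grip_force: 59.6
```

>>> {"name": "drive_tool", "arguments": {
  "steps": [
    {"jaw": 1.5,"tx": 0,"ty": 0.08,"tz": 0.06,"ax": 0,"ay": 0,"az": 0},
    {"jaw": 1.5,"tx": 0,"ty": 0,"tz": 0,"ax": 0,"ay": 0,"az": 0}
  ]
}}

```text
time_s: 10.23
eef_pos: [536.5, 238.9, 152.7]
ee_rot: [[0.225, 0.799, 0.558], [0.974, -0.184, -0.129], [0.0, 0.573, -0.82]]
contact_force: [0.3, -0.7, -2.6]
opening: 0.248
grip_force: 59.6
```

Run:
```python
from h import *
np.set_printoptions(precision=3,suppress=True)
print(delta(*stage(2,7.5,35)))
s=robot.state();print(s['time_s'],s['contact_force'],np.array(s['torque']))
```

```text
(array([0.063, 0.057, 0.024]), array([-0.001,  0.   , -0.   ]))
10.2333 [ 0.271 -0.723 -2.59 ] [0.116 0.466 0.014]
```

>>> {"name": "drive_tool", "arguments": {
  "steps": [
    {"jaw": 1.5,"tx": 0,"ty": 0.08,"tz": 0.06,"ax": 0,"ay": 0,"az": 0},
    {"jaw": 1.5,"tx": 0,"ty": 0,"tz": 0,"ax": 0,"ay": 0,"az": 0}
  ]
}}

```text
time_s: 10.4
eef_pos: [537.6, 238.7, 152.7]
ee_rot: [[0.225, 0.799, 0.558], [0.974, -0.185, -0.129], [0.0, 0.573, -0.82]]
contact_force: [-0.7, -0.0, -3.3]
opening: 0.25
grip_force: 59.6
```

>>> {"name": "drive_tool", "arguments": {
  "steps": [
    {"jaw": 1.5,"tx": 0,"ty": 0.08,"tz": 0.06,"ax": 0,"ay": 0,"az": 0},
    {"jaw": 1.5,"tx": 0,"ty": 0,"tz": 0,"ax": 0,"ay": 0,"az": 0}
  ]
}}

```text
time_s: 10.57
eef_pos: [538.5, 238.4, 152.7]
ee_rot: [[0.225, 0.799, 0.558], [0.974, -0.184, -0.129], [-0.0, 0.573, -0.82]]
contact_force: [-1.2, 0.2, -2.9]
opening: 0.251
grip_force: 59.6
```

>>> {"name": "drive_tool", "arguments": {
  "steps": [
    {"jaw": 1.5,"tx": 0,"ty": 0.05,"tz": 0.035,"ax": 0,"ay": 0,"az": 0},
    {"jaw": 1.5,"tx": 0,"ty": 0,"tz": 0,"ax": 0,"ay": 0,"az": 0}
  ]
}}

```text
time_s: 10.73
eef_pos: [539.1, 238.3, 152.6]
ee_rot: [[0.225, 0.799, 0.558], [0.974, -0.184, -0.129], [-0.0, 0.573, -0.82]]
contact_force: [-0.0, -0.2, -1.6]
opening: 0.252
grip_force: 59.6
```

>>> {"name": "drive_tool", "arguments": {
  "steps": [
    {"jaw": 1.5,"tx": 0,"ty": 0.05,"tz": 0.035,"ax": 0,"ay": 0,"az": 0},
    {"jaw": 1.5,"tx": 0,"ty": 0,"tz": 0,"ax": 0,"ay": 0,"az": 0}
  ]
}}

```text
time_s: 10.9
eef_pos: [539.7, 238.1, 152.7]
ee_rot: [[0.225, 0.799, 0.558], [0.974, -0.184, -0.129], [0.0, 0.573, -0.82]]
contact_force: [0.4, 0.5, -2.3]
opening: 0.247
grip_force: 59.6
```

>>> {"name": "drive_tool", "arguments": {
  "steps": [
    {"jaw": 1.5,"tx": 0,"ty": 0.05,"tz": 0.035,"ax": 0,"ay": 0,"az": 0},
    {"jaw": 1.5,"tx": 0,"ty": 0,"tz": 0,"ax": 0,"ay": 0,"az": 0}
  ]
}}

```text
time_s: 11.07
eef_pos: [540.2, 238.0, 152.7]
ee_rot: [[0.225, 0.799, 0.558], [0.974, -0.185, -0.129], [0.0, 0.573, -0.82]]
contact_force: [-0.7, 0.1, -3.7]
opening: 0.249
grip_force: 59.6
```

>>> {"name": "drive_tool", "arguments": {
  "steps": [
    {"jaw": 1.5,"tx": 0,"ty": 0.05,"tz": 0.035,"ax": 0,"ay": 0,"az": 0},
    {"jaw": 1.5,"tx": 0,"ty": 0,"tz": 0,"ax": 0,"ay": 0,"az": 0}
  ]
}}

```text
time_s: 11.23
eef_pos: [540.7, 237.9, 152.6]
ee_rot: [[0.225, 0.799, 0.558], [0.974, -0.185, -0.129], [-0.0, 0.573, -0.82]]
contact_force: [-0.8, 0.3, -2.7]
opening: 0.25
grip_force: 59.6
```

>>> {"name": "drive_tool", "arguments": {
  "steps": [
    {"jaw": 1.5,"tx": 0,"ty": 0.05,"tz": 0.035,"ax": 0,"ay": 0,"az": 0},
    {"jaw": 1.5,"tx": 0,"ty": 0,"tz": 0,"ax": 0,"ay": 0,"az": 0}
  ]
}}

```text
time_s: 11.4
eef_pos: [541.2, 237.7, 152.5]
ee_rot: [[0.225, 0.799, 0.558], [0.974, -0.185, -0.129], [-0.0, 0.572, -0.82]]
contact_force: [-1.2, 0.5, -2.7]
opening: 0.247
grip_force: 59.7
```

>>> {"name": "drive_tool", "arguments": {
  "steps": [
    {"jaw": 1.5,"tx": 0,"ty": 0.05,"tz": 0.035,"ax": 0,"ay": 0,"az": 0},
    {"jaw": 1.5,"tx": 0,"ty": 0,"tz": 0,"ax": 0,"ay": 0,"az": 0}
  ]
}}

```text
time_s: 11.57
eef_pos: [541.6, 237.6, 152.4]
ee_rot: [[0.225, 0.799, 0.557], [0.974, -0.185, -0.129], [-0.0, 0.572, -0.82]]
contact_force: [-4.0, 1.5, -1.6]
opening: 0.248
grip_force: 59.9
```

>>> {"name": "drive_tool", "arguments": {
  "steps": [
    {"jaw": 1.5,"tx": 0,"ty": 0.05,"tz": 0.035,"ax": 0,"ay": 0,"az": 0},
    {"jaw": 1.5,"tx": 0,"ty": 0,"tz": 0,"ax": 0,"ay": 0,"az": 0}
  ]
}}

```text
time_s: 11.73
eef_pos: [542.0, 237.5, 152.2]
ee_rot: [[0.225, 0.799, 0.557], [0.974, -0.185, -0.129], [-0.0, 0.572, -0.82]]
contact_force: [-5.9, 1.6, -0.9]
opening: 0.245
grip_force: 60.1
```

Run:
```python
from h import *
np.set_printoptions(precision=3,suppress=True)
overlay('pics/neck.png')
for i in range(4):
    cap('top');s=robot.state();print(s['time_s'],np.array(s['eef_pos']),np.array(s['contact_force']),np.array(s['torque']))
print(delta(*stage(-2,7.5,35)))
```

```text
11.8833 [541.917 237.512 152.278] [-5.116  1.965 -1.413] [ 0.444  1.504 -0.011]
11.9333 [541.921 237.532 152.277] [-5.225  1.965 -2.001] [ 0.394  1.586 -0.05 ]
11.9833 [541.921 237.526 152.304] [-4.799  2.007 -1.233] [0.497 1.548 0.   ]
12.0333 [541.913 237.53  152.289] [-5.351  2.09  -1.509] [0.449 1.552 0.025]
(array([ 0.073, -0.043, -0.101]), array([-0.002,  0.   , -0.   ]))
```

View pics/neck.png

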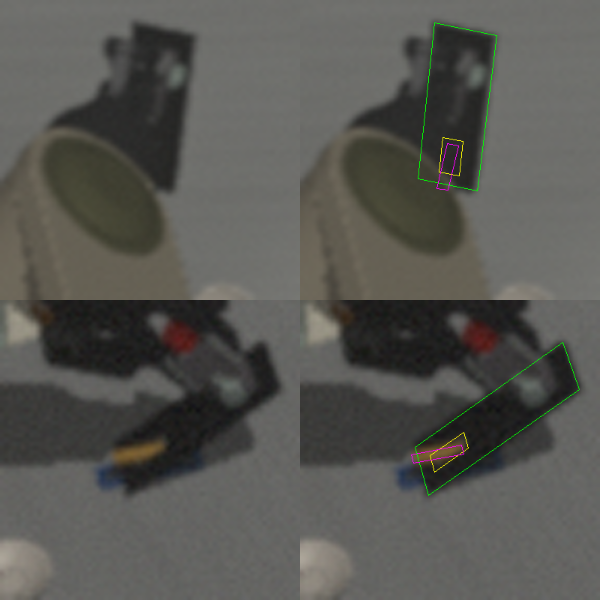

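The bar has met the neck: about 5 N, purely along the anchor axis, with the head showing above the bar in the side view. That puts the stud about 2.2 mm further along +x than seen. Next I'll back off about 1 mm and plan the levelling.

```bash
sed -i 's/^U=.*/U=np.array([np.cos(np.radians(-13)),np.sin(np.radians(-13)),0]);S=np.array([495.5,249,60.])+2.2*U/' h.py
python3 - <<'E'
from h import *
np.set_printoptions(precision=3,suppress=True)
p0=np.array(robot.state()['eef_pos']);R0=np.array(robot.state()['ee_rot'])
print(p0)
for a in [35,30,25,20,15,10,5,0]:
    p,R=stage(1.2,9*np.sin(np.radians(a))+2,a)
    v=delta(p,R,p0,R0);print(a,v[0],v[1]);p0,R0=p,R
E
```

```text
[541.913 237.53  152.289]
35 [ 0.073 -0.145 -0.13 ] [-0.002  0.    -0.   ]
30 [0.    0.293 0.846] [ 0.087  0.    -0.   ]
25 [0.    0.296 0.852] [0.087 0.    0.   ]
20 [0.    0.301 0.857] [ 0.087 -0.    -0.   ]
15 [-0.     0.306  0.862] [ 0.087  0.    -0.   ]
10 [-0.     0.311  0.866] [ 0.087 -0.    -0.   ]
5 [0.    0.318 0.868] [0.087 0.    0.   ]
0 [-0.     0.324  0.87 ] [ 0.087 -0.    -0.   ]
```

>>> {"name": "drive_tool", "arguments": {
  "steps": [
    {"jaw": 1.5,"tx": 0.02,"ty": -0.15,"tz": -0.12,"ax": 0,"ay": 0,"az": 0},
    {"jaw": 1.5,"tx": 0,"ty": 0,"tz": 0,"ax": 0,"ay": 0,"az": 0},
    {"jaw": 1.5,"tx": 0,"ty": 0.145,"tz": 0.425,"ax": 0.044,"ay": 0,"az": 0},
    {"jaw": 1.5,"tx": 0,"ty": 0.145,"tz": 0.425,"ax": 0.044,"ay": 0,"az": 0},
    {"jaw": 1.5,"tx": 0,"ty": 0.145,"tz": 0.425,"ax": 0.044,"ay": 0,"az": 0},
    {"jaw": 1.5,"tx": 0,"ty": 0.145,"tz": 0.425,"ax": 0.044,"ay": 0,"az": 0},
    {"jaw": 1.5,"tx": 0,"ty": 0,"tz": 0,"ax": 0,"ay": 0,"az": 0}
  ]
}}

```text
time_s: 12.62
eef_pos: [555.2, 234.6, 141.1]
ee_rot: [[0.226, 0.884, 0.409], [0.974, -0.206, -0.095], [0.001, 0.419, -0.908]]
contact_force: [-1.8, 0.4, -1.1]
opening: 0.244
grip_force: 59.9
```

```bash
cat > l.py <<'E'
from h import *
import sys
np.set_printoptions(precision=3,suppress=True)
s=robot.state();p0=np.array(s['eef_pos']);R0=np.array(s['ee_rot']);E,C=carrier()
B=E-14*C[:,0];print('t',s['time_s'],'d',-(B-S)@U-4,'lat',(B-S)@np.array([-U[1],U[0],0]),'h',B[2]-60,'tilt',np.degrees(np.arcsin(C[2,0])),'F',np.array(s['contact_force']),'T',np.array(s['torque']))
for a in map(float,sys.argv[1:]):
    p,R=stage(1.2,9*np.sin(np.radians(a))+2,a);v=delta(p,R,p0,R0);print(a,v[0],v[1]);p0,R0=p,R
E
python3 l.py 25 20 15 10
```

```text
t 12.6167 d 0.04108171237120839 lat -0.4799895937123778 h 5.79227194752464 tilt 24.790954734111523 F [-1.793  0.424 -1.14 ] T [ 0.36   0.858 -0.009]
25.0 [ 0.061 -0.12  -0.082] [-0.004  0.    -0.002]
20.0 [0.    0.301 0.857] [ 0.087 -0.    -0.   ]
15.0 [-0.     0.306  0.862] [ 0.087  0.    -0.   ]
10.0 [-0.     0.311  0.866] [ 0.087 -0.    -0.   ]
```

>>> {"name": "drive_tool", "arguments": {
  "steps": [
    {"jaw": 1.5,"tx": 0.03,"ty": -0.16,"tz": -0.08,"ax": 0,"ay": 0,"az": 0},
    {"jaw": 1.5,"tx": 0,"ty": 0.13,"tz": 0.425,"ax": 0.044,"ay": 0,"az": 0},
    {"jaw": 1.5,"tx": 0,"ty": 0.13,"tz": 0.425,"ax": 0.044,"ay": 0,"az": 0},
    {"jaw": 1.5,"tx": 0,"ty": 0.13,"tz": 0.425,"ax": 0.044,"ay": 0,"az": 0},
    {"jaw": 1.5,"tx": 0,"ty": 0.13,"tz": 0.425,"ax": 0.044,"ay": 0,"az": 0},
    {"jaw": 1.5,"tx": 0,"ty": 0,"tz": 0,"ax": 0,"ay": 0,"az": 0}
  ]
}}

```text
time_s: 13.12
eef_pos: [564.1, 232.8, 127.2]
ee_rot: [[0.226, 0.942, 0.25], [0.974, -0.218, -0.058], [-0.0, 0.256, -0.967]]
contact_force: [0.1, -0.4, -2.2]
opening: 0.247
grip_force: 59.6
```

```bash
python3 l.py 15 10 5 0
```

```text
t 13.1167 d 3.0009033915129226 lat -0.32124278223800995 h 3.8997029295608456 tilt 14.849399213896314 F [ 0.066 -0.36  -2.159] T [0.01  0.175 0.005]
15.0 [ 0.037  0.174 -0.019] [-0.003  0.001 -0.001]
10.0 [-0.     0.311  0.866] [ 0.087 -0.    -0.   ]
5.0 [0.    0.318 0.868] [0.087 0.    0.   ]
0.0 [-0.     0.324  0.87 ] [ 0.087 -0.    -0.   ]
```

>>> {"name": "drive_tool", "arguments": {
  "steps": [
    {"jaw": 1.5,"tx": 0,"ty": 0.1,"tz": 0,"ax": 0,"ay": 0,"az": 0},
    {"jaw": 1.5,"tx": 0,"ty": 0.155,"tz": 0.43,"ax": 0.044,"ay": 0,"az": 0},
    {"jaw": 1.5,"tx": 0,"ty": 0.155,"tz": 0.43,"ax": 0.044,"ay": 0,"az": 0},
    {"jaw": 1.5,"tx": 0,"ty": 0.155,"tz": 0.43,"ax": 0.044,"ay": 0,"az": 0},
    {"jaw": 1.5,"tx": 0,"ty": 0.155,"tz": 0.43,"ax": 0.044,"ay": 0,"az": 0},
    {"jaw": 1.5,"tx": 0,"ty": 0,"tz": 0,"ax": 0,"ay": 0,"az": 0}
  ]
}}

```text
time_s: 13.62
eef_pos: [573.7, 230.5, 111.4]
ee_rot: [[0.226, 0.971, 0.08], [0.974, -0.225, -0.02], [-0.001, 0.083, -0.997]]
contact_force: [-0.7, -0.1, -2.7]
opening: 0.246
grip_force: 59.6
```

```bash
python3 l.py 5 0
```

```text
t 13.6167 d 3.0752299498673024 lat -0.4081770423337099 h 2.2953076196093747 tilt 4.7340147232427485 F [-0.724 -0.126 -2.728] T [-0.023  0.024  0.048]
5.0 [ 0.044  0.171 -0.075] [-0.005  0.001 -0.001]
0.0 [-0.     0.324  0.87 ] [ 0.087 -0.    -0.   ]
```

>>> {"name": "drive_tool", "arguments": {
  "steps": [
    {"jaw": 1.5,"tx": 0,"ty": 0.2,"tz": 0.4,"ax": 0.041,"ay": 0,"az": 0},
    {"jaw": 1.5,"tx": 0,"ty": 0.2,"tz": 0.4,"ax": 0.041,"ay": 0,"az": 0},
    {"jaw": 1.5,"tx": 0,"ty": 0,"tz": 0,"ax": 0,"ay": 0,"az": 0}
  ]
}}

```text
time_s: 13.87
eef_pos: [577.8, 229.6, 103.7]
ee_rot: [[0.226, 0.974, 0.001], [0.974, -0.226, -0.001], [-0.001, 0.001, -1.0]]
contact_force: [-0.5, -0.6, -3.5]
opening: 0.247
grip_force: 59.6
```

```bash
python3 l.py 0
```

```text
t 13.8667 d 2.5883500262147017 lat -0.37382405935700813 h 1.6791426943195162 tilt 0.0642613137254173 F [-0.468 -0.597 -3.505] T [-0.027 -0.041 -0.004]
0.0 [ 0.04   0.144 -0.022] [ 0.001  0.001 -0.001]
```

Level now. I'll lower it to the deck in small steps.

>>> {"name": "drive_tool", "arguments": {
  "steps": [
    {"jaw": 1.5,"tx": 0,"ty": 0,"tz": 0.08,"ax": 0,"ay": 0,"az": 0},
    {"jaw": 1.5,"tx": 0,"ty": 0,"tz": 0.06,"ax": 0,"ay": 0,"az": 0},
    {"jaw": 1.5,"tx": 0,"ty": 0,"tz": 0,"ax": 0,"ay": 0,"az": 0}
  ]
}}

```text
time_s: 14.12
eef_pos: [577.0, 230.1, 103.0]
ee_rot: [[0.225, 0.974, 0.001], [0.974, -0.225, -0.001], [-0.0, 0.001, -1.0]]
contact_force: [0.1, 0.2, -2.3]
opening: 0.249
grip_force: 59.6
```

>>> {"name": "drive_tool", "arguments": {
  "steps": [
    {"jaw": 1.5,"tx": 0,"ty": 0,"tz": 0.05,"ax": 0,"ay": 0,"az": 0},
    {"jaw": 1.5,"tx": 0,"ty": 0,"tz": 0,"ax": 0,"ay": 0,"az": 0}
  ]
}}

```text
time_s: 14.28
eef_pos: [577.3, 230.1, 102.4]
ee_rot: [[0.225, 0.974, 0.001], [0.974, -0.225, -0.0], [-0.0, 0.001, -1.0]]
contact_force: [0.4, -0.5, -3.2]
opening: 0.252
grip_force: 59.6
```

```bash
python3 l.py 0
```

```text
t 14.2833 d 3.1980242011806794 lat -0.07536722051285549 h 0.4710788895692417 tilt 0.04306826504374684 F [ 0.355 -0.544 -3.233] T [-0.002 -0.013  0.016]
0.0 [ 0.006  0.203 -0.146] [0.001 0.    0.   ]
```

>>> {"name": "drive_tool", "arguments": {
  "steps": [
    {"jaw": 1.5,"tx": 0,"ty": 0,"tz": 0.05,"ax": 0,"ay": 0,"az": 0},
    {"jaw": 1.5,"tx": 0,"ty": 0,"tz": 0,"ax": 0,"ay": 0,"az": 0}
  ]
}}

```text
time_s: 14.45
eef_pos: [577.5, 230.0, 101.9]
ee_rot: [[0.225, 0.974, 0.0], [0.974, -0.225, 0.0], [0.0, 0.0, -1.0]]
contact_force: [0.3, 0.5, -1.1]
opening: 0.25
grip_force: 60.0
```

>>> {"name": "drive_tool", "arguments": {
  "steps": [
    {"jaw": 1.5,"tx": 0,"ty": 0,"tz": 0.05,"ax": 0,"ay": 0,"az": 0},
    {"jaw": 1.5,"tx": 0,"ty": 0,"tz": 0,"ax": 0,"ay": 0,"az": 0}
  ]
}}

```text
time_s: 14.62
eef_pos: [577.5, 230.0, 101.9]
ee_rot: [[0.225, 0.974, 0.001], [0.974, -0.225, 0.0], [0.0, 0.001, -1.0]]
contact_force: [-2.6, 0.2, 4.0]
opening: 0.248
grip_force: 60.5
```

>>> {"name": "drive_tool", "arguments": {
  "steps": [
    {"jaw": 1.5,"tx": 0,"ty": 0,"tz": 0.03,"ax": 0,"ay": 0,"az": 0},
    {"jaw": 1.5,"tx": 0,"ty": 0,"tz": 0,"ax": 0,"ay": 0,"az": 0}
  ]
}}

```text
time_s: 14.78
eef_pos: [577.5, 230.0, 101.9]
ee_rot: [[0.225, 0.974, 0.001], [0.974, -0.225, 0.0], [0.0, 0.001, -1.0]]
contact_force: [-3.4, 0.4, 7.0]
opening: 0.253
grip_force: 61.0
```

>>> {"name": "drive_tool", "arguments": {
  "steps": [
    {"jaw": 1.5,"tx": 0,"ty": 0,"tz": -0.05,"ax": 0,"ay": 0,"az": 0},
    {"jaw": 1.5,"tx": 0,"ty": -0.2,"tz": 0,"ax": 0,"ay": 0,"az": 0},
    {"jaw": 1.5,"tx": 0,"ty": -0.2,"tz": 0,"ax": 0,"ay": 0,"az": 0},
    {"jaw": 1.5,"tx": 0,"ty": -0.2,"tz": 0,"ax": 0,"ay": 0,"az": 0},
    {"jaw": 1.5,"tx": 0,"ty": -0.2,"tz": 0,"ax": 0,"ay": 0,"az": 0},
    {"jaw": 1.5,"tx": 0,"ty": -0.2,"tz": 0,"ax": 0,"ay": 0,"az": 0},
    {"jaw": 1.5,"tx": 0,"ty": -0.2,"tz": 0,"ax": 0,"ay": 0,"az": 0},
    {"jaw": 1.5,"tx": 0,"ty": 0,"tz": 0,"ax": 0,"ay": 0,"az": 0}
  ]
}}

```text
time_s: 15.45
eef_pos: [565.8, 232.7, 101.9]
ee_rot: [[0.225, 0.974, 0.001], [0.974, -0.225, 0.0], [0.0, 0.001, -1.0]]
contact_force: [1.6, -1.4, 5.7]
opening: 0.25
grip_force: 60.8
```

```bash
python3 l.py 0
```

```text
t 15.45 d 14.982983877730483 lat -0.037716340630840506 h -0.09017596212122925 tilt 0.05552839474091685 F [ 1.551 -1.355  5.663] T [-0.127 -0.371  0.009]
0.0 [ 0.005  1.383 -0.199] [ 0.001 -0.    -0.   ]
```

>>> {"name": "drive_tool", "arguments": {
  "steps": [
    {"jaw": 1.5,"tx": 0,"ty": -0.1,"tz": -0.04,"ax": 0,"ay": 0,"az": 0},
    {"jaw": 1.5,"tx": 0,"ty": -0.1,"tz": 0,"ax": 0,"ay": 0,"az": 0},
    {"jaw": 1.5,"tx": 0,"ty": -0.1,"tz": 0,"ax": 0,"ay": 0,"az": 0},
    {"jaw": 1.5,"tx": 0,"ty": 0,"tz": 0,"ax": 0,"ay": 0,"az": 0}
  ]
}}

```text
time_s: 15.78
eef_pos: [562.7, 233.4, 101.9]
ee_rot: [[0.225, 0.974, -0.0], [0.974, -0.225, -0.0], [-0.0, -0.0, -1.0]]
contact_force: [2.0, -0.4, 3.4]
opening: 0.25
grip_force: 60.6
```

>>> {"name": "drive_tool", "arguments": {
  "steps": [
    {"jaw": 1.5,"tx": 0,"ty": -0.06,"tz": 0,"ax": 0,"ay": 0,"az": 0},
    {"jaw": 1.5,"tx": 0,"ty": 0,"tz": 0,"ax": 0,"ay": 0,"az": 0}
  ]
}}

```text
time_s: 15.95
eef_pos: [562.3, 233.5, 101.9]
ee_rot: [[0.225, 0.974, 0.0], [0.974, -0.225, 0.0], [0.0, 0.0, -1.0]]
contact_force: [1.4, -0.8, 4.0]
opening: 0.249
grip_force: 60.6
```

>>> {"name": "drive_tool", "arguments": {
  "steps": [
    {"jaw": 1.5,"tx": 0,"ty": -0.06,"tz": 0,"ax": 0,"ay": 0,"az": 0},
    {"jaw": 1.5,"tx": 0,"ty": 0,"tz": 0,"ax": 0,"ay": 0,"az": 0}
  ]
}}

```text
time_s: 16.12
eef_pos: [561.8, 233.6, 101.9]
ee_rot: [[0.225, 0.974, 0.0], [0.974, -0.225, 0.0], [0.0, 0.0, -1.0]]
contact_force: [2.4, -0.4, 4.7]
opening: 0.247
grip_force: 60.6
```

>>> {"name": "drive_tool", "arguments": {
  "steps": [
    {"jaw": 1.5,"tx": 0,"ty": -0.05,"tz": 0,"ax": 0,"ay": 0,"az": 0},
    {"jaw": 1.5,"tx": 0,"ty": 0,"tz": 0,"ax": 0,"ay": 0,"az": 0}
  ]
}}

```text
time_s: 16.28
eef_pos: [561.3, 233.7, 101.9]
ee_rot: [[0.225, 0.974, 0.0], [0.974, -0.225, 0.0], [0.0, 0.0, -1.0]]
contact_force: [3.4, -1.1, 4.6]
opening: 0.248
grip_force: 60.6
```

>>> {"name": "drive_tool", "arguments": {
  "steps": [
    {"jaw": 1.5,"tx": 0,"ty": -0.05,"tz": 0,"ax": 0,"ay": 0,"az": 0},
    {"jaw": 1.5,"tx": 0,"ty": 0,"tz": 0,"ax": 0,"ay": 0,"az": 0}
  ]
}}

```text
time_s: 16.45
eef_pos: [560.8, 233.8, 101.9]
ee_rot: [[0.225, 0.974, 0.0], [0.974, -0.225, -0.0], [0.0, 0.0, -1.0]]
contact_force: [1.8, -0.4, 4.4]
opening: 0.247
grip_force: 60.6
```

>>> {"name": "drive_tool", "arguments": {
  "steps": [
    {"jaw": 1.5,"tx": 0,"ty": -0.04,"tz": 0,"ax": 0,"ay": 0,"az": 0},
    {"jaw": 1.5,"tx": 0,"ty": 0,"tz": 0,"ax": 0,"ay": 0,"az": 0}
  ]
}}

```text
time_s: 16.62
eef_pos: [560.4, 233.9, 101.9]
ee_rot: [[0.225, 0.974, 0.0], [0.974, -0.225, -0.0], [0.0, 0.0, -1.0]]
contact_force: [2.7, -0.7, 4.1]
opening: 0.249
grip_force: 60.6
```

>>> {"name": "drive_tool", "arguments": {
  "steps": [
    {"jaw": 1.5,"tx": 0,"ty": -0.05,"tz": 0,"ax": 0,"ay": 0,"az": 0},
    {"jaw": 1.5,"tx": 0,"ty": 0,"tz": 0,"ax": 0,"ay": 0,"az": 0}
  ]
}}

```text
time_s: 16.78
eef_pos: [559.9, 234.0, 101.9]
ee_rot: [[0.225, 0.974, 0.0], [0.974, -0.225, -0.0], [-0.0, 0.0, -1.0]]
contact_force: [3.3, -1.0, 5.3]
opening: 0.249
grip_force: 60.6
```

>>> {"name": "drive_tool", "arguments": {
  "steps": [
    {"jaw": 1.5,"tx": 0,"ty": -0.05,"tz": 0,"ax": 0,"ay": 0,"az": 0},
    {"jaw": 1.5,"tx": 0,"ty": 0,"tz": 0,"ax": 0,"ay": 0,"az": 0}
  ]
}}

```text
time_s: 16.95
eef_pos: [559.6, 234.1, 101.9]
ee_rot: [[0.225, 0.974, 0.0], [0.974, -0.225, -0.0], [0.0, 0.0, -1.0]]
contact_force: [3.9, -0.2, 5.0]
opening: 0.248
grip_force: 60.5
```

>>> {"name": "drive_tool", "arguments": {
  "steps": [
    {"jaw": 1.5,"tx": 0,"ty": -0.05,"tz": 0,"ax": 0,"ay": 0,"az": 0},
    {"jaw": 1.5,"tx": 0,"ty": 0,"tz": 0,"ax": 0,"ay": 0,"az": 0}
  ]
}}

```text
time_s: 17.12
eef_pos: [559.5, 234.1, 101.9]
ee_rot: [[0.225, 0.974, 0.001], [0.974, -0.225, -0.0], [0.0, 0.001, -1.0]]
contact_force: [5.9, -0.3, 2.3]
opening: 0.25
grip_force: 60.4
```

>>> {"name": "drive_tool", "arguments": {
  "steps": [
    {"jaw": 1.5,"tx": 0,"ty": -0.05,"tz": 0,"ax": 0,"ay": 0,"az": 0},
    {"jaw": 1.5,"tx": 0,"ty": 0,"tz": 0,"ax": 0,"ay": 0,"az": 0}
  ]
}}

```text
time_s: 17.28
eef_pos: [559.4, 234.1, 102.0]
ee_rot: [[0.225, 0.974, 0.002], [0.974, -0.225, -0.0], [0.0, 0.002, -1.0]]
contact_force: [8.4, -1.8, 2.3]
opening: 0.248
grip_force: 60.3
```

```bash
python3 l.py; python3 -c "
from h import *
cap('side')";python3 l.py
```

```text
t 17.2833 d 21.520675451248145 lat -0.11767772475483351 h -0.09403784753964572 tilt 0.12895348883464017 F [ 8.396 -1.796  2.317] T [-0.342 -1.206  0.025]
t 17.3333 d 21.512018989600925 lat -0.10759749730279111 h -0.1070502312339201 tilt 0.12443133294300551 F [ 7.611 -1.345  2.052] T [-0.328 -1.231  0.028]
```

>>> {"name": "drive_tool", "arguments": {
  "steps": [
    {"jaw": 1.5,"tx": 0,"ty": -0.04,"tz": 0,"ax": 0,"ay": 0,"az": 0},
    {"jaw": 1.5,"tx": 0,"ty": 0,"tz": 0,"ax": 0,"ay": 0,"az": 0},
    {"jaw": 1.5,"tx": 0,"ty": 0,"tz": 0,"ax": 0,"ay": 0,"az": 0}
  ]
}}

```text
time_s: 17.58
eef_pos: [559.3, 234.1, 102.1]
ee_rot: [[0.225, 0.974, 0.003], [0.974, -0.225, -0.0], [0.001, 0.003, -1.0]]
contact_force: [9.3, -2.1, 1.6]
opening: 0.247
grip_force: 60.2
```

>>> {"name": "drive_tool", "arguments": {
  "steps": [
    {"jaw": 2.6,"tx": 0,"ty": 0,"tz": 0,"ax": 0,"ay": 0,"az": 0},
    {"jaw": 3.5,"tx": 0,"ty": 0,"tz": 0,"ax": 0,"ay": 0,"az": 0},
    {"jaw": 5.0,"tx": 0,"ty": 0,"tz": 0,"ax": 0,"ay": 0,"az": 0},
    {"jaw": 6.0,"tx": 0,"ty": 0,"tz": 0,"ax": 0,"ay": 0,"az": 0},
    {"jaw": 6.0,"tx": 0,"ty": 0,"tz": 0,"ax": 0,"ay": 0,"az": 0}
  ]
}}

```text
time_s: 18.0
eef_pos: [557.5, 234.5, 101.5]
ee_rot: [[0.225, 0.974, -0.001], [0.974, -0.225, -0.0], [-0.0, -0.001, -1.0]]
contact_force: [-0.3, 0.7, 1.1]
opening: 0.702
grip_force: 0.0
```

>>> {"name": "drive_tool", "arguments": {
  "steps": [
    {"jaw": 6.0,"tx": 0,"ty": 0,"tz": -1.0,"ax": 0,"ay": 0,"az": 0},
    {"jaw": 6.0,"tx": 0,"ty": 0,"tz": -2.0,"ax": 0,"ay": 0,"az": 0},
    {"jaw": 6.0,"tx": 0,"ty": 0,"tz": -2.5,"ax": 0,"ay": 0,"az": 0},
    {"jaw": 6.0,"tx": 0,"ty": 0,"tz": -2.5,"ax": 0,"ay": 0,"az": 0},
    {"jaw": 6.0,"tx": 0,"ty": 0,"tz": -2.5,"ax": 0,"ay": 0,"az": 0},
    {"jaw": 6.0,"tx": 0,"ty": 0,"tz": -2.0,"ax": 0,"ay": 0,"az": 0}
  ]
}}

```text
time_s: 18.5
eef_pos: [558.0, 234.5, 229.8]
ee_rot: [[0.225, 0.974, 0.002], [0.974, -0.225, 0.001], [0.001, 0.002, -1.0]]
contact_force: [0.7, 0.3, 0.3]
opening: 0.706
grip_force: 0.0
```

>>> {"name": "drive_tool", "arguments": {
  "steps": [
    {"jaw": 6.0,"tx": -2.5,"ty": -2.5,"tz": 0,"ax": 0,"ay": 0,"az": 0},
    {"jaw": 6.0,"tx": -2.5,"ty": -2.5,"tz": 0,"ax": 0,"ay": 0,"az": 0},
    {"jaw": 6.0,"tx": -2.5,"ty": -2.5,"tz": 0,"ax": 0,"ay": 0,"az": 0},
    {"jaw": 6.0,"tx": -2.5,"ty": -2.5,"tz": 0,"ax": 0,"ay": 0,"az": 0},
    {"jaw": 6.0,"tx": -2.5,"ty": -2.5,"tz": 0,"ax": 0,"ay": 0,"az": 0},
    {"jaw": 6.0,"tx": -2.5,"ty": -2.5,"tz": 0,"ax": 0,"ay": 0,"az": 0},
    {"jaw": 6.0,"tx": 0,"ty": 0,"tz": 0,"ax": 0,"ay": 0,"az": 0}
  ]
}}

```text
time_s: 19.08
eef_pos: [373.2, 120.6, 227.3]
ee_rot: [[0.226, 0.974, -0.002], [0.974, -0.226, -0.001], [-0.001, -0.002, -1.0]]
contact_force: [1.5, 0.7, 0.8]
opening: 0.704
grip_force: 0.0
```

Run:
```python
from h import *
ims=[]
E0=np.array([560,234,60.])-75*U
C=np.c_[U,[-U[1],U[0],0],[0,0,1]]
for n in('top','side'):
    c=cap(n);im=c['pixels'];k=proj(c,E0+40*U).astype(int);o=k-36;F=400/72
    z=cv2.resize(im[o[1]:k[1]+36,o[0]:k[0]+36],(400,400),interpolation=cv2.INTER_CUBIC);w=z.copy()
    for r,h,col in(((-23,100,-22,22),5,(0,255,0)),((-14,14,-7.5,7.5),5,(0,255,255))):
        P=[E0+C@np.array([x,y,h]) for x,y in((r[0],r[2]),(r[1],r[2]),(r[1],r[3]),(r[0],r[3]))]
        cv2.polylines(w,[((np.array([proj(c,p) for p in P])-o+.5)*F).astype(int)],True,col,1)
    ims.append(np.hstack([z,w]))
cv2.imwrite('pics/end.png',cv2.resize(np.vstack(ims),(600,600)))
```

```text
(no output)
```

View pics/end.png

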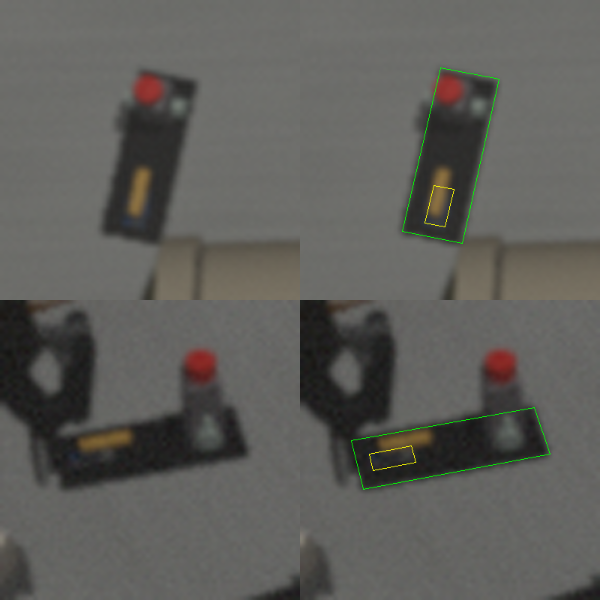

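The carrier lies flat and aligned with the strip. The brass head overhangs the rear of the eye, and the outline still matches the pose where it was bearing on the stud. The arm is clear of everything, so I'm handing in.

```bash
python3 -c "
from rig import robot
print(robot.sign_off())"
```

```text
the job is handed in; nothing more can be done
None
```

The carrier is mounted on the free stud, flat on the deck, with the rear of its eye pushed against the neck at about 9 N; it has been released and the job handed in at about 19 s.

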